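# Refit four lamp filters in reverse order

### The job

The four framed glass filters were pulled out of the lamp module and parked in the white caddy as they came, the first out at the caddy's black handle. Put them all back into the module's guide slots in the reverse order: the last out, farthest from the handle, goes nearest the lamp compartment with the knob, and so on to the one by the handle, which goes into the slot farthest from the lamp. They are glass: slide each one down its guides until it sits upright on the bay floor before you let go, and never drop one.

Things in the scene. Friction and masses are not known exactly. Their poses are not given: they have to be found in the camera images.
- filter_red: red glass pane in an aluminium frame, on edge, loose, 40-80 g, starting in the red pocket. Frame 5 mm thick (x), 60 wide (y), 54 high (z); on the middle of its top edge a red grip tab 12 (x) x 26 (y) mm from z = 54 to 88 mm. The same turned half round. Origin: centre of its underside; z up, axes as the caddy's at the start
- filter_yellow: yellow glass pane in an aluminium frame, on edge, loose, 40-80 g, starting in the yellow pocket. Frame 5 mm thick (x), 60 wide (y), 54 high (z); on the middle of its top edge a yellow grip tab 12 (x) x 26 (y) mm from z = 54 to 88 mm. The same turned half round. Origin: centre of its underside; z up, axes as the caddy's at the start
- filter_green: green glass pane in an aluminium frame, on edge, loose, 40-80 g, starting in the green pocket. Frame 5 mm thick (x), 60 wide (y), 54 high (z); on the middle of its top edge a green grip tab 12 (x) x 26 (y) mm from z = 54 to 88 mm. The same turned half round. Origin: centre of its underside; z up, axes as the caddy's at the start
- filter_blue: blue glass pane in an aluminium frame, on edge, loose, 40-80 g, starting in the blue pocket. Frame 5 mm thick (x), 60 wide (y), 54 high (z); on the middle of its top edge a blue grip tab 12 (x) x 26 (y) mm from z = 54 to 88 mm. The same turned half round. Origin: centre of its underside; z up, axes as the caddy's at the start
- pocket_red: white pocket with red keys on its two posts, fixed in the caddy; the red filter starts in it. 40 x 84 mm, posts 34 mm high with a slot 8 mm wide (x), 66 mm long (y); slot floor at z = 4 mm, 12 mm above the counter. Origin: centre of its underside; axes as the caddy's
- pocket_yellow: white pocket with yellow keys on its two posts, fixed in the caddy; the yellow filter starts in it. 40 x 84 mm, posts 34 mm high with a slot 8 mm wide (x), 66 mm long (y); slot floor at z = 4 mm, 12 mm above the counter. Origin: centre of its underside; axes as the caddy's
- pocket_green: white pocket with green keys on its two posts, fixed in the caddy; the green filter starts in it. 40 x 84 mm, posts 34 mm high with a slot 8 mm wide (x), 66 mm long (y); slot floor at z = 4 mm, 12 mm above the counter. Origin: centre of its underside; axes as the caddy's
- pocket_blue: white pocket with blue keys on its two posts, fixed in the caddy; the blue filter starts in it. 40 x 84 mm, posts 34 mm high with a slot 8 mm wide (x), 66 mm long (y); slot floor at z = 4 mm, 12 mm above the counter. Origin: centre of its underside; axes as the caddy's
- caddy: long white caddy, fixed, 230 x 92 mm, with four pockets in a row along its x axis, in any order of colours, centres at x = -66, -22, 22, 66 mm, y = 0; a black arched handle 58 mm high stands across its +x end at x = 118 mm. Origin: on the counter under the middle of the row; z up
- module: aluminium lamp module, fixed, 90 mm wide. Lamp compartment with black knob at its +x end, x 108-177 mm, 84 high; light port plate at x = -107. Slots across the open bay at x = -66, -22, 22, 66, y = 0: black card guides 8 mm wide (x), 66 between walls (y), from bay floor z = 8 to 44, flared to 20 x 74 at z = 56. Filter x lies along module x. Origin: on the counter under the slot row's middle; z up

How it is judged (in metres and radians):
At the end, for the whole second after the job is handed in: All four filters stand in the module's slots in the reverse of their caddy order. Each is within 8 mm of its place along and across the bay, its underside within 4 mm of the bay floor, squarely across the bay within 0.2 rad, tilted under 0.15 rad, at rest (((x of pocket_red in the frame of caddy between -0.076 and -0.056 m and x of filter_red in the frame of module between 0.058 and 0.074 m) or (x of pocket_red in the frame of caddy between -0.032 and -0.012 m and x of filter_red in the frame of module between 0.014 and 0.03 m) or (x of pocket_red in the frame of caddy between 0.012 and 0.032 m and x of filter_red in the frame of module between -0.03 and -0.014 m) or (x of pocket_red in the frame of caddy between 0.056 and 0.076 m and x of filter_red in the frame of module between -0.074 and -0.058 m)) and y of filter_red in the frame of module between -0.008 and 0.008 m and z of filter_red in the frame of module between 0.004 and 0.012 m and angle between each of filter_red, filter_yellow, filter_green, filter_blue's own z axis and vertical below 0.15 rad and linear speed of each of filter_red, filter_yellow, filter_green, filter_blue below 0.02 m/s and angle between the x axis of each of filter_red, filter_yellow, filter_green, filter_blue and the x axis of module, either way round below 0.2 rad and ((x of pocket_yellow in the frame of caddy between -0.076 and -0.056 m and x of filter_yellow in the frame of module between 0.058 and 0.074 m) or (x of pocket_yellow in the frame of caddy between -0.032 and -0.012 m and x of filter_yellow in the frame of module between 0.014 and 0.03 m) or (x of pocket_yellow in the frame of caddy between 0.012 and 0.032 m and x of filter_yellow in the frame of module between -0.03 and -0.014 m) or (x of pocket_yellow in the frame of caddy between 0.056 and 0.076 m and x of filter_yellow in the frame of module between -0.074 and -0.058 m)) and y of filter_yellow in the frame of module between -0.008 and 0.008 m and z of filter_yellow in the frame of module between 0.004 and 0.012 m and ((x of pocket_green in the frame of caddy between -0.076 and -0.056 m and x of filter_green in the frame of module between 0.058 and 0.074 m) or (x of pocket_green in the frame of caddy between -0.032 and -0.012 m and x of filter_green in the frame of module between 0.014 and 0.03 m) or (x of pocket_green in the frame of caddy between 0.012 and 0.032 m and x of filter_green in the frame of module between -0.03 and -0.014 m) or (x of pocket_green in the frame of caddy between 0.056 and 0.076 m and x of filter_green in the frame of module between -0.074 and -0.058 m)) and y of filter_green in the frame of module between -0.008 and 0.008 m and z of filter_green in the frame of module between 0.004 and 0.012 m and ((x of pocket_blue in the frame of caddy between -0.076 and -0.056 m and x of filter_blue in the frame of module between 0.058 and 0.074 m) or (x of pocket_blue in the frame of caddy between -0.032 and -0.012 m and x of filter_blue in the frame of module between 0.014 and 0.03 m) or (x of pocket_blue in the frame of caddy between 0.012 and 0.032 m and x of filter_blue in the frame of module between -0.03 and -0.014 m) or (x of pocket_blue in the frame of caddy between 0.056 and 0.076 m and x of filter_blue in the frame of module between -0.074 and -0.058 m)) and y of filter_blue in the frame of module between -0.008 and 0.008 m and z of filter_blue in the frame of module between 0.004 and 0.012 m); the robot touches nothing.
It fails at once if the red filter is dropped (falls freely faster than 0.35 m/s) (linear speed of filter_red above 0.35 m/s and contact force between filter_red and the fingers below 0.2 N).
It fails at once if the yellow filter is dropped (falls freely faster than 0.35 m/s) (linear speed of filter_yellow above 0.35 m/s and contact force between filter_yellow and the fingers below 0.2 N).
It fails at once if the green filter is dropped (falls freely faster than 0.35 m/s) (linear speed of filter_green above 0.35 m/s and contact force between filter_green and the fingers below 0.2 N).
It fails at once if the blue filter is dropped (falls freely faster than 0.35 m/s) (linear speed of filter_blue above 0.35 m/s and contact force between filter_blue and the fingers below 0.2 N).
It also fails if it takes over 120 s, if anything falls off the work surface, if the arm or the gripper's body presses on something with over 40 N, if the wrist force passes 120 N, or if a joint passes its speed limit or range.

### The arm

A 6-joint arm with a two-finger parallel gripper is mounted at the origin on the work surface. World frame = base frame: x ahead of the robot, y to its left, z up, the work surface at z = 0. Lengths are in m, angles in degrees, forces in N, time in s.
With the tool pointing down it reaches from about 0.325 to 0.85 m from the base axis. Payload 15.5 kg.
Tool frame: the origin (TCP) lies midway between the tips of the shut fingers; the grasp point (between the pads) lies 19 mm behind it; z points along the fingers, y is the line along which they close (so a half turn about z gives the same grasp; the last joint's range is limited). The gripper opens to 91 mm and grips with 3 to 60 N. Pads are 32 mm wide; open, the fingers measure 118 mm over their backs; the gripper's body (76 mm by 178 mm) begins 60 mm behind the grasp point.
Start: joints at [62.195, 28.281, 77.091, -0, 74.628, -5.472], TCP at [0.237, 0.578, 0.214] pointing down, gripper open.
Joint ranges: [-166.48, 166.48], [-47.26, 123.95], [12.59, 153.08], [-70.14, 250.14], [6.76, 159.57], [-176.63, 176.63]. Speed limits (degrees/s): [108.29, 108.29, 147.25, 172.46, 172.46, 172.46].

### API

Orientations are given as a 3x3 rotation matrix whose columns are the frame's x, y, z axes.
In Python, from bench import ctrl gives the robot as it stands. The module is installed in compiled form; this text tells all that it offers. Calls block until the motion is done:
- ctrl.goto(position, orientation): joint-space move of the TCP to a pose.
- ctrl.move_l(position, vel=0.15, ori=None, contact_N=None): straight line of the TCP; ori=None keeps the orientation; vel is the mean speed in m/s. With contact_N (N) it stops when the force on the tool has changed by that much, and returns True; else False.
- ctrl.movej(angles): joint-space move.
- ctrl.command_gripper(opening): opening from 0.0 (shut) to 1.0 (fully open); the grip force is fixed at half the most; returns when the fingers have stopped.
- ctrl.sleep(seconds).
- ctrl.ik(position, orientation): joint angles nearest the present ones, or None.
- ctrl.read_camera(name): name is "scene" or "top" or "wrist"; returns the picture (384x512x3 uint8, blue, green, red); there is no depth.
- ctrl.camera_params(name): a dict with "fx", "fy", "cx", "cy" (pixels), "pose" (4x4, takes a point from camera to world coordinates); the wrist camera has in their place "T_tool_cam" (4x4, takes a point from camera to tool coordinates, whose origin is the TCP and whose axes are the flange's). Camera axes: x right, y up, looking along -z (the intrinsics and any distortion apply to the point x, -y, -z); pixel columns grow to the right and rows downward; lengths in m; the calibration is good to about 2 mm. A picture is of the moment at which its call begins: read the wrist's pose just before it. camera_params takes no time and is no camera call.
A pose or a line that the arm cannot do raises ctrl.MotionError and nothing moves.
- ctrl.sign_off(): hands the job in; it is judged then, once.
Readings, each from a call of its own:
- ctrl.current_t(): time.
- ctrl.current_q(): joint angles.
- ctrl.current_dq(): joint speeds.
- ctrl.current_effort(): joint torques, N m.
- ctrl.current_tool_pos(): TCP position.
- ctrl.current_eef_rot(): TCP orientation.
- ctrl.current_contact_force(): force on the tool from outside, world axes, zero at the start.
- ctrl.current_wrist_torque(): the same for the moment, N m.
- ctrl.current_grip_width(): opening from 0.0 (shut) to 1.0 (fully open).
- ctrl.current_grasp_force(): force on a finger pad.
Only numpy, scipy, OpenCV 4.12 (cv2) and the standard library are available. Lean on these libraries where they do the work, as an engineer would, in place of code of your own. Each camera call takes 0.05 s, during which the arm holds its last target. There are 200 camera calls.

## Working session

There is one attempt and no reset: what is moved stays moved. The work goes in short steps, each a Python script; the robot and the scene stay as the last script left them, time stands still between calls to the robot, and variables do not carry over. Pictures are saved under pics/ and viewed, at most 14 in all, crops included, and the job is handed in when it is done.

```bash
mkdir -p pics; python3 - <<'E'
from bench import ctrl
import cv2
for n in("scene","top"):
    cv2.imwrite(f"pics/{n}0.png",ctrl.read_camera(n)); p=ctrl.camera_params(n); print(n,p)
print(ctrl.camera_params("wrist"),ctrl.current_eef_rot(),ctrl.current_t())
E
```

```text
scene {'fx': 443.6410362122646, 'fy': 443.6410362122646, 'cx': 262.72655459128293, 'cy': 193.70648923977907, 'pose': array([[ 0.75320739, -0.49770831,  0.43007564,  0.94628153],
       [ 0.65775362,  0.56369375, -0.49960938, -0.49478469],
       [ 0.00622879,  0.65919329,  0.75194774,  0.75507222],
       [ 0.        ,  0.        ,  0.        ,  1.        ]])}
top {'fx': 378.58854253626157, 'fy': 378.58854253626157, 'cx': 254.27996156192853, 'cy': 195.7728553902002, 'pose': array([[-0.01517559,  0.98311406, -0.1823635 ,  0.39328303],
       [-0.99955989, -0.01956568, -0.02229822, -0.02268175],
       [-0.02548976,  0.18194485,  0.9829783 ,  0.81705918],
       [ 0.        ,  0.        ,  0.        ,  1.        ]])}
{'fx': 339.91910741801246, 'fy': 339.91910741801246, 'cx': 253.08787721176165, 'cy': 194.32527219115332, 'T_tool_cam': array([[ 6.35557215e-04,  9.61520909e-01,  2.74731027e-01,
         7.66761005e-02],
       [ 9.99999753e-01, -5.28852632e-04, -4.62467585e-04,
        -3.34261610e-04],
       [-2.99380026e-04,  2.74731253e-01, -9.61521008e-01,
        -1.71113674e-01],
       [ 0.00000000e+00,  0.00000000e+00,  0.00000000e+00,
         1.00000000e+00]])} [[-9.24986738e-01  3.79999065e-01 -4.95651719e-04]
 [ 3.79999377e-01  9.24986239e-01 -9.64830042e-04]
 [ 9.18365061e-05 -1.08080234e-03 -9.99999412e-01]] 0.1
```

View pics/top0.png

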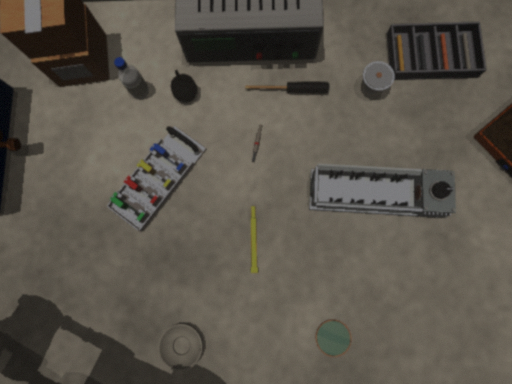

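View pics/scene0.png

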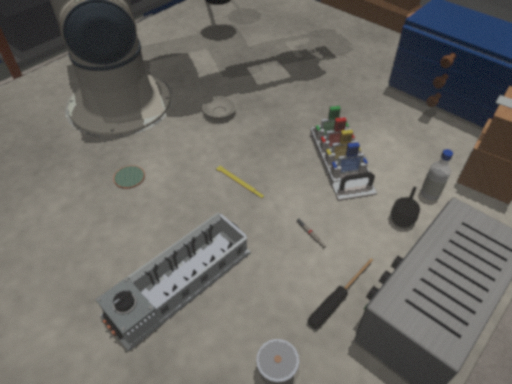

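The top view shows the caddy at (155,180) with its handle at (185,140), by blue. The order from the handle is blue, yellow, red, green. The module is at (382,190) with its lamp on the right at (440,190). Next I'll enlarge both.

```bash
python3 - <<'E'
import cv2,numpy as np
a=cv2.imread("pics/top0.png")
A=cv2.resize(a[118:238,98:218],None,fx=5,fy=5,interpolation=cv2.INTER_CUBIC)
B=cv2.resize(a[150:230,300:460],None,fx=5,fy=5,interpolation=cv2.INTER_CUBIC)
cv2.imwrite("pics/capA.png",cv2.convertScaleAbs(A,alpha=1.5)); cv2.imwrite("pics/capB.png",cv2.convertScaleAbs(B,alpha=1.5))
E
```

```text
(no output)
```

View pics/capA.png

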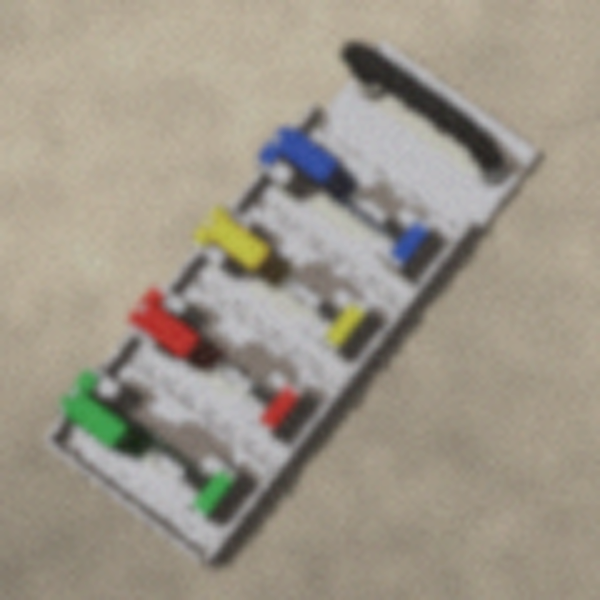

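View pics/capB.png

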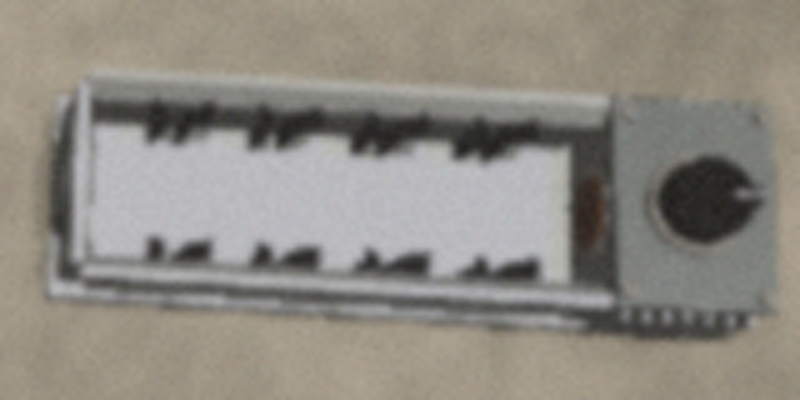

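Blue, yellow, red and green tabs are near crop pixels (305,155), (235,240), (165,330) and (97,415). The module's lamp top corners are near (613,97), (770,100), (775,312) and (615,303).

```bash
cat > h.py <<'E'
from bench import ctrl
import numpy as np, cv2
def ray(p,T,uv,z):
    d=T[:3,:3]@np.array([(uv[0]-p["cx"])/p["fx"],-(uv[1]-p["cy"])/p["fy"],-1]); o=T[:3,3]
    return o+d*(z-o[2])/d[2]
def wristT():
    T=np.eye(4); T[:3,:3]=ctrl.current_eef_rot(); T[:3,3]=ctrl.current_tool_pos()
    return T@ctrl.camera_params("wrist")["T_tool_cam"]
def R(yaw): # fingers close along tool y = direction yaw (rad), tool down
    y=np.array([np.cos(yaw),np.sin(yaw),0]); z=np.array([0,0,-1.]); return np.c_[np.cross(y,z),y,z]
E
python3 - <<'E'
from h import *
p=ctrl.camera_params("top"); T=p["pose"]
for n,u in zip("byrg",[(305,155),(235,240),(165,330),(97,415)]): print(n,ray(p,T,(98+u[0]/5,118+u[1]/5),.095).round(4))
for u in [(613,97),(770,100),(775,312),(615,303)]: print(ray(p,T,(300+u[0]/5,150+u[1]/5),.084).round(4))
for u in [(52,437),(212,562),(540,155)]: print(ray(p,T,(98+u[0]/5,118+u[1]/5),.008).round(4))
E
```

```text
b [0.6261 0.1827 0.095 ]
y [0.5916 0.2096 0.095 ]
r [0.5556 0.236  0.095 ]
g [0.5222 0.2613 0.095 ]
[ 0.5756 -0.3389  0.084 ]
[ 0.573  -0.3999  0.084 ]
[ 0.489  -0.3925  0.084 ]
[ 0.4936 -0.3319  0.084 ]
[0.5283 0.3149 0.008 ]
[0.4724 0.2422 0.008 ]
[0.6517 0.1019 0.008 ]
```

```bash
python3 - <<'E'
from h import *
import json
ctrl.command_gripper(0.33)
out={}
for n,pos,y in (("m",[.53,-.235,.25],90),("c",[.574,.222,.25],143)):
    ctrl.goto(pos,R(np.radians(y))); ctrl.sleep(.2)
    out[n]=wristT().tolist(); cv2.imwrite(f"pics/w{n}.png",ctrl.read_camera("wrist"))
json.dump(out,open("w.json","w")); print(ctrl.current_t(),ctrl.current_q(),ctrl.current_grip_width())
for n in "cm":
    a=cv2.imread(f"pics/w{n}.png"); print(a.mean())
    cv2.imwrite(f"pics/w{n}b.png",cv2.resize(cv2.convertScaleAbs(a,alpha=1.3),(768,576),interpolation=cv2.INTER_CUBIC))
E
```

```text
6.3417 [ 1.55244674e+01  2.57229872e+01  7.56837663e+01 -4.94093959e-03
  7.85936266e+01 -1.27410473e+02] 0.33090364869527594
139.0981903076172
140.03981018066406
```

View pics/wcb.png

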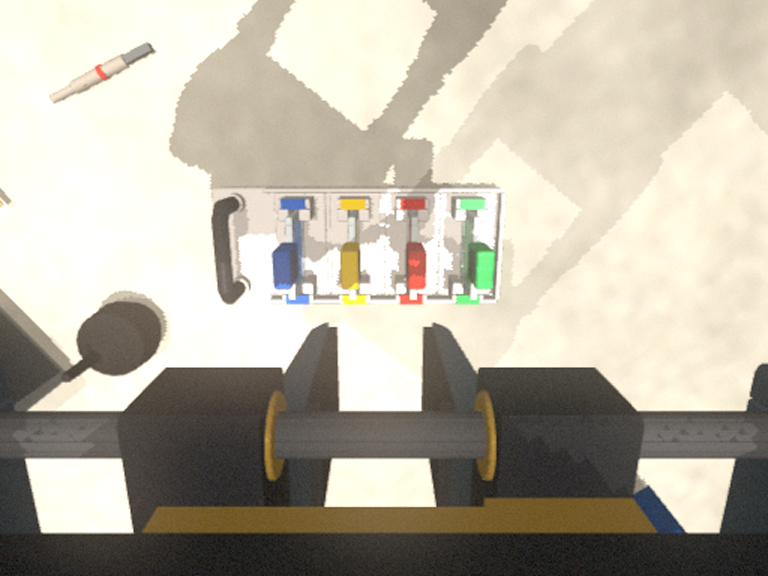

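View pics/wmb.png

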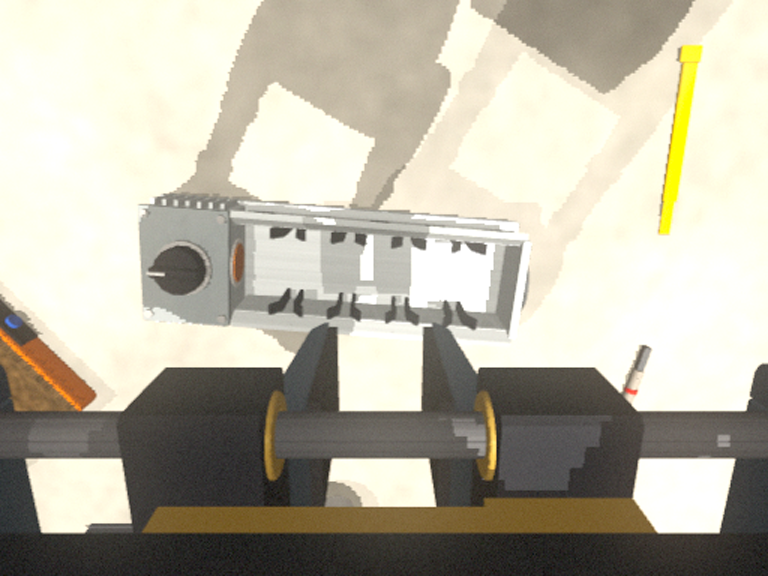

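The wrist views show the caddy's tabs at about (286,266), (350,266), (416,266) and (482,266), and the module's guides at (240–480, 230–325), in 1.5x pixels. I'll crop closer.

```bash
python3 - <<'E'
import cv2
for n,(r0,r1,c0,c1) in {"c":(115,210,136,340),"m":(125,232,85,285+75)}.items():
    a=cv2.imread(f"pics/w{n}.png")[r0:r1,c0:c1]; f=3.9 if n=="c" else 2.9
    cv2.imwrite(f"pics/w{n}z.png",cv2.resize(a,None,fx=f,fy=f,interpolation=cv2.INTER_CUBIC))
E
```

```text
(no output)
```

View pics/wcz.png

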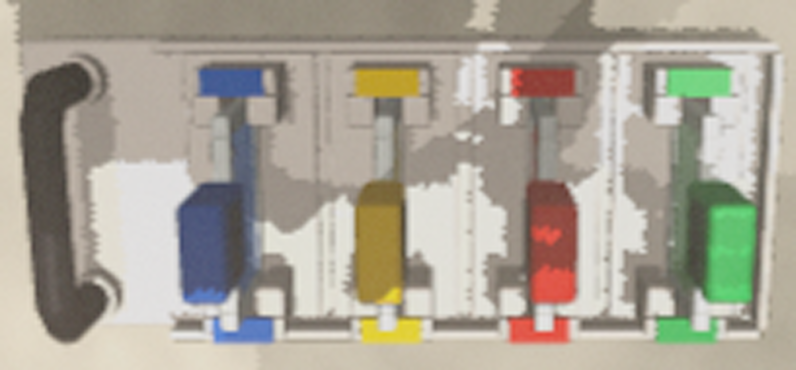

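View pics/wmz.png

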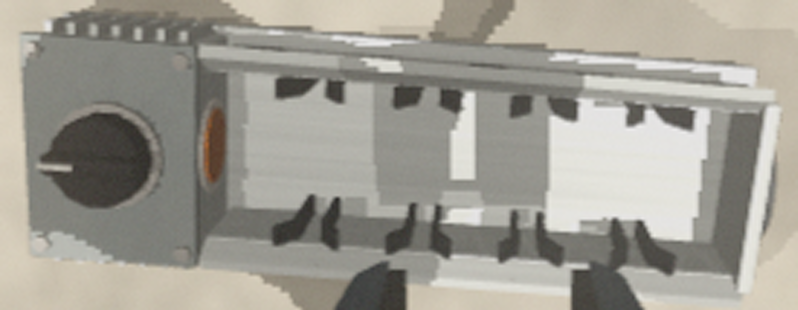

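The closer crops give the caddy's tab tops at y≈250, x≈205, 381, 554, 732. They give the module's guide flares in an upper row near y 80–103, x 311–661, and a lower row near y 245–271, x 306–644. I'll fit both poses by reprojection and check the residuals.

```bash
cat > fit.py <<'E'
from h import *
import json
from scipy.optimize import least_squares
p=ctrl.camera_params("wrist"); W=json.load(open("w.json"))
def proj(T,P):
    q=(np.c_[P,np.ones(len(P))]@np.linalg.inv(T).T)[:,:3]
    return np.c_[p["cx"]+p["fx"]*q[:,0]/-q[:,2], p["cy"]-p["fy"]*q[:,1]/-q[:,2]]
def world(s,P):
    c,n=np.cos(s[2]),np.sin(s[2]); return np.c_[s[0]+c*P[:,0]-n*P[:,1], s[1]+n*P[:,0]+c*P[:,1], P[:,2]]
def fit(T,P,uv,s0,name):
    r=least_squares(lambda s:(proj(T,world(s,P))-uv).ravel(),s0,loss="soft_l1")
    print(name,r.x[:2].round(4),np.degrees(r.x[2]).round(2)); print((proj(T,world(r.x,P))-uv).round(1).tolist()); return r.x
X=[66,22,-22,-66]
P=np.array([[x,0,100] for x in X])/1e3
uv=np.array([(205,250),(381,250),(554,250),(732,252)])/3.9+[136,115]
c=fit(np.array(W["c"]),P,uv,[.574,.222,np.radians(-37)],"caddy")
P2=np.array([[x,0,42] for x in X])/1e3
uv2=np.array([(238,206),(389.5,206),(541.5,206),(692,206)])/3.9+[136,115]
fit(np.array(W["c"]),P2,uv2,c,"keys")
P=np.array([[177,-45,84],[108,-45,84],[108,45,84],[177,45,84]]+[[x,-37,56] for x in X]+[[x,37,56] for x in X])/1e3
uv=np.array([(23,33),(197,47),(194,268),(30,256),(311,80),(429,87),(544.5,95),(661,103),(306,245),(419,253),(531,261),(644,271)])/2.9+[85,125]
m=fit(np.array(W["m"]),P,uv,[.53,-.223,np.radians(-90)],"module")
fit(np.array(W["m"]),P[:4],uv[:4],m,"lamp only"); fit(np.array(W["m"]),P[4:],uv[4:],m,"guides only")
E
python3 fit.py
```

```text
caddy [0.5722 0.2214] -37.24
[[-0.6, -0.1], [-0.4, 0.1], [0.6, 0.2], [0.3, -0.1]]
keys [0.5728 0.2216] -37.04
[[0.1, -0.0], [0.0, -0.0], [-0.2, -0.0], [0.0, 0.0]]
module [ 0.5486 -0.2366] -94.71
[[-17.0, -1.3], [-6.5, -0.3], [-5.2, 8.5], [-14.3, 7.6], [1.3, -4.2], [1.4, -3.2], [2.1, -2.6], [2.3, -2.0], [0.7, 3.8], [0.4, 4.1], [0.3, 4.3], [-0.4, 3.9]]
lamp only [ 0.5565 -0.2264] -99.35
[[-1.9, -7.3], [8.6, -0.6], [1.9, 7.5], [-7.2, 1.6]]
guides only [ 0.5499 -0.2378] -93.6
[[-0.4, -1.8], [-0.3, -1.6], [0.5, -1.8], [0.7, -2.0], [0.3, 6.0], [0.0, 5.6], [-0.1, 5.1], [-0.7, 4.0]]
```

```bash
cat >> fit.py <<'E'
print()
s=[.5499,-.2378,np.radians(-93.6)]
def loc(uv,z):
    w=ray(p,np.array(W["m"]),uv,z)[:2]-s[:2]; c_,n=np.cos(s[2]),np.sin(s[2]); return (np.array([c_*w[0]+n*w[1],-n*w[0]+c_*w[1]])*1e3).round(1)
for nm,u,zs in [("lampTL",(23,33),(.084,.06)),("TR",(197,47),(.084,.06)),("BR",(194,268),(.084,.06)),("BL",(30,256),(.084,.06)),("knob",(102,160),(.084,.105)),
 ("portTop",(772,105),(.05,.084)),("portBot",(745,290),(.05,.084)),
 ("railUpOuter",(350,57),(.05,.06)),("railLoOuter",(350,280),(.05,.06)),("floorUR",(708,110),(.008,)),("floorLR",(698,242),(.008,)),("floorUL",(243,72),(.008,)),("floorLL",(243,208),(.008,)),
 ("gU1o",(311,80),(.056,)),("gU1i",(311,102),(.008,.044)),("gL1o",(306,245),(.056,)),("gL1i",(325,197),(.008,.044)),("gL4o",(644,271),(.056,)),("gL4i",(625,220),(.008,.044)),("gU4o",(661,103),(.056,)),]:
    print(nm,[loc(np.array(u)/2.9+[85,125],z).tolist() for z in zs])
E
python3 fit.py | sed '1,/^$/d'
```

```text
lampTL [[158.4, -49.5], [169.4, -46.2]]
TR [[99.6, -48.6], [106.5, -45.2]]
BR [[102.1, 31.6], [109.1, 40.7]]
BL [[161.1, 30.7], [172.3, 39.8]]
knob [[133.6, -6.8], [125.5, -12.4]]
portTop [[-108.9, -35.7], [-98.6, -41.2]]
portBot [[-108.9, 39.8], [-98.6, 27.3]]
railUpOuter [[52.0, -43.6], [50.7, -45.1]]
railLoOuter [[49.7, 45.6], [48.4, 41.8]]
floorUR [[-94.9, -24.9]]
floorLR [[-97.8, 34.0]]
floorUL [[102.1, -28.5]]
floorLL [[102.4, 31.2]]
gU1o [[65.5, -35.0]]
gU1i [[73.4, -17.6], [67.4, -24.4]]
gL1o [[66.4, 29.9]]
gL1i [[66.7, 23.9], [61.2, 13.4]]
gL4o [[-66.3, 32.2]]
gL4i [[-64.7, 26.0], [-58.7, 15.3]]
gU4o [[-65.5, -34.7]]
```

The caddy fit is solid, within 1 mm. For the module, the walls hide part of the guides on one side, so I'll take a second view with the camera straight above it.

```bash
python3 - <<'E'
from h import *
import json
ctrl.goto([.627,-.245,.2],R(np.radians(86))); ctrl.sleep(.2)
W=json.load(open("w.json")); W["m2"]=wristT().tolist(); json.dump(W,open("w.json","w"))
a=ctrl.read_camera("wrist"); cv2.imwrite("pics/m2.png",a); print(wristT()[:3,3],ctrl.current_t())
cv2.imwrite("pics/m2z.png",cv2.resize(a[20:220,80:370],None,fx=2.75,fy=2.75,interpolation=cv2.INTER_CUBIC))
E
```

```text
[ 0.55051657 -0.23967966  0.37122413] 8.3167
```

View pics/m2z.png

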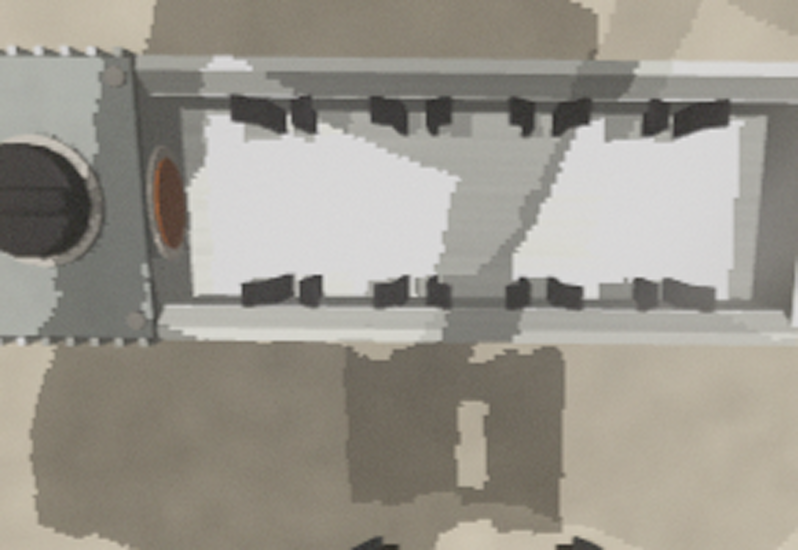

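The overhead view has guide pairs centred at upper x≈273, 411, 550, 687 and lower x≈282, 413, 544, 675. The rail outer edges are at y≈57–64 and 341–345.

```bash
python3 - <<'E'
from h import *
import json
p=ctrl.camera_params("wrist"); T=np.array(json.load(open("w.json"))["m2"])
f=lambda u,z: ray(p,T,np.array(u)/2.75+[80,20],z)[:2]
U=[(273.5,97),(411,98),(550.5,99),(687,101)];L=[(282,304),(413,305),(544,307),(674.5,309)]
for z in(.05,.056):
    u=np.array([f(a,z) for a in U]);l=np.array([f(a,z) for a in L]); m=(u+l)/2
    print(z,"mids",m.round(4).tolist(),"u",u.round(4).tolist(),"l",l.round(4).tolist()); d=m[0]-m[3]
    print("row yaw",np.degrees(np.arctan2(d[1],d[0])),"len",np.linalg.norm(d),"across",np.linalg.norm(u-l,axis=1),"cent",m.mean(0),"perp",np.degrees(np.arctan2(*(l-u).mean(0)[::-1])))
for z in(.05,.06):
    q=[f(a,z) for a in [(200,58),(790,64),(200,340),(790,346)]]
    print("rails",z,np.round(q,4).tolist())
    a,b=q[0]-q[1],q[2]-q[3]; print([np.degrees(np.arctan2(*v[::-1])).round(2) for v in(a,b)], (np.mean(q,0)).round(4), np.linalg.norm(q[2]-q[0]))
E
```

```text
0.05 mids [[0.5435, -0.3044], [0.5468, -0.2603], [0.5503, -0.2159], [0.5539, -0.172]] u [[0.5109, -0.3017], [0.5142, -0.2578], [0.5175, -0.2133], [0.521, -0.1697]] l [[0.5761, -0.3071], [0.5794, -0.2628], [0.5831, -0.2185], [0.5868, -0.1743]]
row yaw -94.5030102911243 len 0.13283856023247384 across [0.06539696 0.06543038 0.0658065  0.06587847] cent [ 0.54861561 -0.23814743] perp -4.431128823980715
0.056 mids [[0.5436, -0.3032], [0.5469, -0.2599], [0.5503, -0.2163], [0.5538, -0.1732]] u [[0.5116, -0.3005], [0.5148, -0.2575], [0.5181, -0.2138], [0.5216, -0.171]] l [[0.5756, -0.3059], [0.5789, -0.2624], [0.5825, -0.2189], [0.5861, -0.1755]]
row yaw -94.50301029112435 len 0.13035767939560383 across [0.06417561 0.06420841 0.06457751 0.06464813] cent [ 0.54865225 -0.23817269] perp -4.4311288239807185
rails 0.05 [[0.4979, -0.3234], [0.5123, -0.137], [0.5863, -0.3367], [0.602, -0.1348]]
[np.float64(-94.42), np.float64(-94.47)] [ 0.5496 -0.233 ] 0.08936208105719182
rails 0.06 [[0.4995, -0.3208], [0.5135, -0.1402], [0.5852, -0.3337], [0.6004, -0.1381]]
[np.float64(-94.42), np.float64(-94.47)] [ 0.5497 -0.2332] 0.08658055092957387
```

Module pose is (0.549, −0.238) with yaw −94.5°. The slot pitch, 90 mm rail width and squareness all agree. I'll move green first, checking as I go.

```bash
cat > xfer.py <<'E'
from h import *
C=(.5725,.2215,np.radians(-37.15)); M=(.549,-.238,np.radians(-94.47))
def at(s,x,z): return [s[0]+x*np.cos(s[2]),s[1]+x*np.sin(s[2]),z]
RC,RM=R(C[2]+np.pi),R(M[2]+np.pi); OP=.28
def pick(x):
    ctrl.command_gripper(OP)
    ctrl.goto(at(C,x,.16),RC); 
    if ctrl.move_l(at(C,x,.071),vel=.08,contact_N=6): print("contact on approach",ctrl.current_tool_pos()); return False
    ctrl.command_gripper(0); print("grip mm",round(ctrl.current_grip_width()*91,1),"F",round(float(np.max(ctrl.current_grasp_force())),1))
    ctrl.move_l(at(C,x,.19),vel=.08); print("after lift mm",round(ctrl.current_grip_width()*91,1)); return True
def insert(x):
    ctrl.goto(at(M,x,.19),RM); ctrl.move_l(at(M,x,.13),vel=.08)
    c=ctrl.move_l(at(M,x,.0745),vel=.04,contact_N=8); print("contact early" if c else "in guides",ctrl.current_tool_pos(),ctrl.current_contact_force())
    if c: return False
    c=ctrl.move_l(at(M,x,.064),vel=.012,contact_N=4); z=ctrl.current_tool_pos()[2]; print("seat",c,round(z,4),ctrl.current_contact_force(),"t",ctrl.current_t()); return z<.0705
def release(x):
    ctrl.command_gripper(OP); ctrl.move_l(at(M,x,.16),vel=.12)
E
python3 - <<'E'
from xfer import *
if pick(-.066) and insert(.066): print("ok to release")
E
```

```text
grip mm 11.8 F 30.0
after lift mm 11.6
in guides [ 0.54398459 -0.30389497  0.07476294] [0.22192296 0.52776337 0.06681992]
seat True 0.0673 [-0.2551998   0.42203676  6.92300557] t 18.8583
ok to release
```

Green seated at 67.3 mm against 67 mm expected, with almost no side force. I'll release it and move the other three the same way, stopping if any check fails.

```bash
python3 - <<'E'
from xfer import *
release(.066)
for x in (-.022,.022,.066):
    if not(pick(x) and insert(-x)): print("STOP",x); break
    release(-x)
else:
    ctrl.goto([.58,-.235,.26],RM); ctrl.sleep(.2)
    a=ctrl.read_camera("wrist"); cv2.imwrite("pics/end.png",cv2.resize(a,(768,576),interpolation=cv2.INTER_CUBIC)); print(ctrl.current_t())
E
```

```text
grip mm 11.7 F 30.0
after lift mm 11.8
in guides [ 0.54740996 -0.26001688  0.07474806] [-0.63573013  0.08393344 -0.71263557]
seat True 0.0673 [0.51292432 0.41886784 6.11494764] t 30.475
grip mm 12.0 F 30.0
after lift mm 11.6
in guides [ 0.55086104 -0.21613747  0.07473657] [ 0.24857285 -0.15052178 -0.27832603]
seat True 0.0673 [-0.71069508  0.61993247  7.16862276] t 41.6333
grip mm 11.6 F 30.0
after lift mm 12.0
in guides [ 0.55427196 -0.17227431  0.07472527] [-0.71472938 -0.10989073 -0.57408381]
seat True 0.0673 [-0.14430325 -0.02293123  6.69217915] t 52.3583
54.5083
```

View pics/end.png

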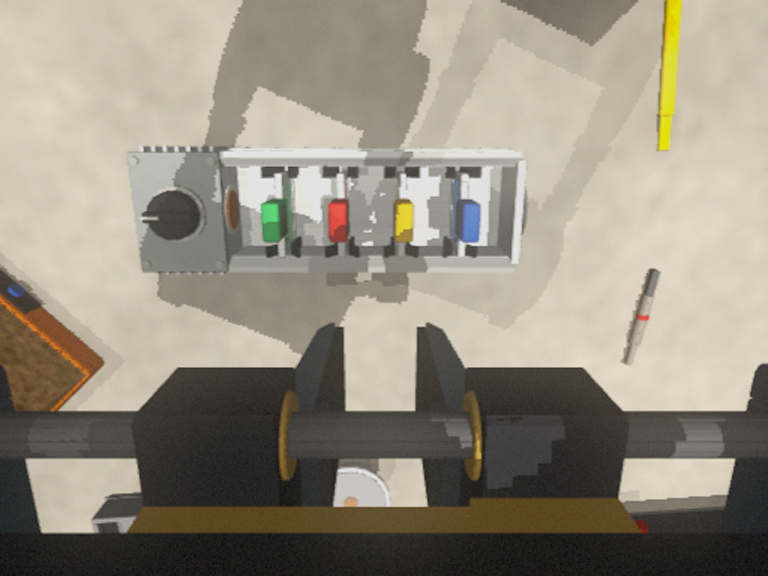

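The picture shows all four filters upright and square in the slots. From the lamp they run green (273,220), red (338,220), yellow (404,220), blue (468,220), the reverse of the caddy order. The gripper is clear.

```bash
python3 -c "
from bench import ctrl
print(ctrl.sign_off())"
```

```text
the job is handed in; nothing more can be done
None
```

All four filters are seated in the module in reverse order (green nearest the lamp, then red, yellow, blue), and the job was handed in at about 55 s with no verdict returned.

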